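# Dock the scent refill and click its valve cap open

## Robot

A 6-joint arm with a two-finger parallel gripper is mounted at the origin on the work surface. World frame = base frame: x ahead of the robot, y to its left, z up, the work surface at z = 0. Lengths are in mm, angles in degrees, forces in N, time in s.
With the tool pointing down it reaches from about 350 to 850 mm from the base axis. Payload 8.1 kg.
Tool frame: the origin (TCP) lies midway between the tips of the shut fingers; the grasp point (between the pads) lies 19 mm behind it; z points along the fingers, y is the line along which they close (so a half turn about z gives the same grasp; the last joint's range is limited). The gripper opens to 85 mm and grips with 20 to 120 N. Pads are 22 mm wide; open, the fingers measure 114 mm over their backs; the gripper's body (76 mm by 85 mm) begins 54 mm behind the grasp point. The pads swing forward as they close: fully open they stand 13 mm farther back than shut.
Start: joints at [-81.096, 7.471, 85.268, -0, 87.261, -4.893], TCP at [143.108, -582.688, 231.292] pointing down, gripper open.
Joint ranges: [-169.43, 169.43], [-51.17, 129.36], [1.28, 143.12], [-76.62, 256.62], [0, 156.53], [-152.29, 152.29]. Speed limits (degrees/s): [136.94, 136.94, 159.86, 180, 180, 180].

## Interface

Orientations are given as [roll, pitch, yaw] about the fixed x, y, z axes, in that order (R = Rz(yaw) Ry(pitch) Rx(roll)).
In Python, from bench import sensors, optics, r gives the robot as it stands.
- The arm moves only by the tool apply_moves, never from a script. Its argument "targets" is a list of rows, each a list of 7 numbers: the shift along the tool's x, y, z in mm, then the turn, a rotation vector about the tool's x, y, z in rad, then the closure, from 0 (fully open) to 1 (shut). In form: [[x, y, z, wx, wy, wz, claw], ...]. A call has 1 to 20 rows; each row shifts and turns the commanded pose from where the row before left it, along the tool's axes as they then stand; what a row does not reach is not made up. A row lasts 1/8 s, in which the tool goes at most 62.5 mm and 10.7 degrees, less where a joint would pass 70% of its speed; a pose out of reach is approached as far as the arm can. A call is refused whole if a number of a shift passes 62.5 or a number of a turn 0.188, either way. A call with a gripper value outside its range is refused whole. The fingers move at their own pace and stop on an object; "force" is the grip in N (left out, the last holds). Time passes only in rows, so rows that do not move let the fingers close. It gives the time, the measured TCP pose, the force, the opening and the grip force at its end, in the units of the state.
- sensors.sense(): the state, without advancing time (a new reading comes with each control period).
- optics.snapshot(name): name is "scene" or "side" or "wrist"; returns the picture (400x640x3 uint8, red, green, blue); there is no depth.
- optics.get_calibration(name): a dict with "camera_matrix" (3x3 intrinsics, pixels), "pose" (4x4, takes a point from camera to world coordinates). Camera axes: x right, y down, z forward; pixel columns grow to the right and rows downward; lengths in mm; the calibration is good to about 2 mm. A picture is of the moment at which its call begins: read the wrist's pose just before it. get_calibration takes no time and is no camera call; for the wrist camera it gives the pose at the moment of the call.
- r.hand_in(): hands the job in; it is judged then, once.
The state is a dict: "time": time; "joint_pos": joint angles; "qd": joint speeds; "joint_efforts": joint torques, N m; "tool_pos": TCP position; "tcp_rot": TCP orientation; "ft_force": force on the tool from outside, world axes, zero at the start; "wrist_torque": the same for the moment, N m; "finger_gap": finger opening in mm; "grip_force": force on a finger pad.
Only numpy, scipy, OpenCV 4.12 (cv2) and the standard library are available. Lean on these libraries where they do the work, as an engineer would, in place of code of your own. Each camera call takes 0.05 s, during which the arm holds its last target. There are 200 camera calls.

## Task

Start the scent diffuser on the dresser: take the short square glass refill with the winged metal cap from the black tray, holding it by the glass and not lifting it by its cap, lower it upright and fully home into the square well of the diffuser base, and let go. Then take the cap by its wing and turn it clockwise, seen from above, until it clicks past its detent; leave the refill seated in the base with the cap clicked over. Do not drop or tip the refill, and leave everything else standing where it is.

Things in the scene. Friction and masses are not known exactly. Their poses are not given: they have to be found in the camera images.
- refill: Scent refill: clear square glass body with a cream core, 54 x 54 mm, 90 mm tall, upright, about 0.4 kg; origin at the centre of its underside, z up, x and y square to its sides. On its top a metal cap: round disc of 44 mm diameter, 8 to 11 mm above the glass, with a straight wing across it. Whole height 125 mm. It stands on the tray, and may go into the well at any of its four quarter turns.
- cap (a joint): Turn of the winged cap on the refill, rad: 0 = as delivered (valve shut, wing along the refill's x), grows clockwise seen from above, end stop at 1.2. Starts between 0 and 0.2. A sprung detent begins at about 0.27 and resists with about 0.15 N m, is crossed at 0.6 and then pushes the cap on past 0.93 by itself (valve open).
- wing: The cap's steel wing: upright bar 46 mm long (its x), 14 mm thick (its y), 24 mm high; origin at the centre of its underside on the turning axis, on the disc, 11 mm above the top of the glass. Turns with the cap.
- wing_top (a point): Centre of the wing's top face, on the turning axis, 125 mm above the refill's underside.
- diffuser: Diffuser base: white ceramic block 125 mm (x) x 105 mm (y) x 45 mm high with a dark wooden foot and a row of vent slots in one side, fixed to the dresser; origin at the centre of its underside. In the middle of its top an open square well, 58 x 58 mm, 25 mm deep, sides along the block's x and y, with a 3 mm chamfer at the mouth.
- well (a point): Centre of the well's floor, 20 mm above the dresser top and 25 mm below the block's top; axes as the base's. The refill's origin belongs here.
- tray: Black ceramic tray, 280 mm (x) x 330 mm (y), rim 16 mm high and 6 mm thick, floor 6 mm above the dresser top; fixed; origin at the centre of its underside.
- tall_bottle: Bystander on the tray: tall square glass bottle, 58 x 58 mm, 185 mm high with its square glass stopper; origin at the centre of its underside.
- round_flask: Bystander on the tray: round amber glass flask, 68 mm diameter, 112 mm high with a plain round silver cap; origin at the centre of its underside.
- tumbler: Bystander on the tray: ribbed glass tumbler with hair ties in it, 71 mm diameter, 90 mm high; origin at the centre of its underside.
- cream_jar: Bystander beyond the diffuser base: low round jar, 60 mm diameter, 50 mm high; origin at the centre of its underside.
- dish: Bystander beyond the diffuser base: white trinket bowl, 90 mm diameter, 30 mm high; origin at the centre of its underside.
- hairbrush: Bystander on the robot's side of the diffuser base: hairbrush lying down, 190 mm long; origin under its middle, x along its length.
There are look-alikes about, which are no part of the job. Leave any yellow look-alike of the diffuser alone.

How it is judged:
By the outcome, as a careful person would: the job done as asked, in the order asked, and still so for the second after the job is handed in, with the robot touching nothing.
It also fails if it takes over 64 s, if anything falls off the work surface, if the arm or the gripper's body presses on something with over 40 N, if the wrist force passes 120 N, or if a joint passes its speed limit or range.

## Working session

There is one attempt and no reset: what is moved stays moved. The work goes in short steps, Python scripts to look and compute and a tool call to move; the robot and the scene stay as the last step left them, time stands still between calls to the robot, and variables do not carry over. Pictures are saved under pics/ and viewed, at most 10 in all, crops included, and the job is handed in when it is done.

Besides the shell and the picture viewer there is one more tool, called after "Emit:" as name(argument=value, ...) on one line, values as JSON. apply_moves: Moves the arm, as the interface text tells. Its arguments: {"type":"object","properties":{"targets":{"type":"array"},"force":{"type":"number"}},"required":["targets"]}

```bash
mkdir -p pics; ls; python3 - <<'E'
from bench import sensors, optics, r
import cv2,numpy as np
np.set_printoptions(precision=2,suppress=True)
s=sensors.sense();print(s)
for n in("scene","side"):
    im=optics.snapshot(n);cv2.imwrite(f"pics/{n}0.png",im[:,:,::-1])
    c=optics.get_calibration(n);print(n,np.array(c["camera_matrix"]),np.array(c["pose"]))
E
```

```text
pics
{'time': 0.0, 'joint_pos': array([-81.1 ,   7.51,  85.33,  -0.  ,  87.26,  -4.89]), 'qd': array([ 0.02,  0.09, -0.01, -0.07, -0.1 ,  0.02]), 'joint_efforts': array([ -0.  , -56.94, -50.06,  -0.  ,   0.01,  -0.  ]), 'tool_pos': array([ 143.03, -582.13,  230.24]), 'tcp_rot': array([-179.89,   -0.01,   13.8 ]), 'ft_force': array([ 1.14, -0.94,  0.18]), 'wrist_torque': array([-0.01,  0.01,  0.06]), 'grip_force': 0.0, 'finger_gap': 85.41163471745888}
scene [[426.36   0.   318.52]
 [  0.   426.36 191.37]
 [  0.     0.     1.  ]] [[   0.01    0.59   -0.8  1590.3 ]
 [   1.     -0.02   -0.     32.02]
 [  -0.02   -0.8    -0.59  861.45]
 [   0.      0.      0.      1.  ]]
side [[474.99   0.   319.68]
 [  0.   474.99 193.94]
 [  0.     0.     1.  ]] [[  -0.76   -0.35    0.55 -128.73]
 [  -0.65    0.43   -0.63  835.02]
 [  -0.02   -0.83   -0.56  830.8 ]
 [   0.      0.      0.      1.  ]]
```

View pics/scene0.png

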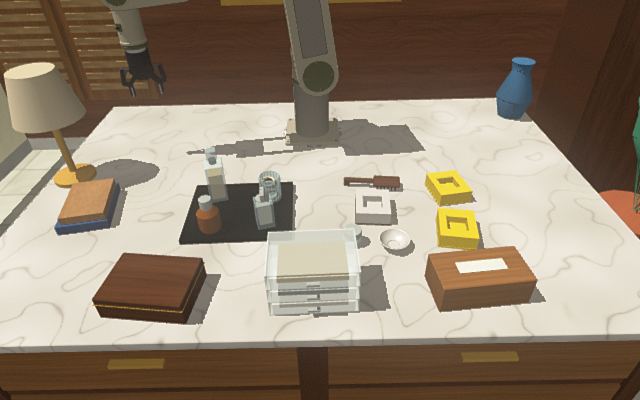

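View pics/side0.png

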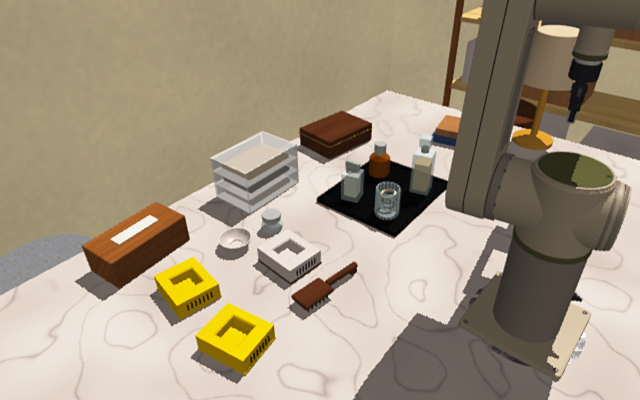

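The scene view shows the tray with the refill candidate at (264,210), the tall bottle at (215,178), the flask at (208,215) and the tumbler at (269,185). The white diffuser is at (374,207), and the yellow look-alikes are at (448,187) and (458,228). In the side view the refill is at (352,183), the diffuser at (289,254) and the tall bottle at (423,170). The short square bottle with the metal wing at scene (264,210) fits the refill, since the tall bottle has a glass stopper and the flask is round. I'll confirm this in an enlarged crop.

```bash
cat > h.py <<'E'
import numpy as np,cv2
from bench import sensors,optics,r
np.set_printoptions(precision=2,suppress=True)
def ray(c,p):
    K=np.array(c["camera_matrix"]);T=np.array(c["pose"])
    d=T[:3,:3]@np.linalg.solve(K,[p[0],p[1],1.]);return T[:3,3],d/np.linalg.norm(d)
def plane(c,p,z):
    o,d=ray(c,p);return o+d*(z-o[2])/d[2]
def tri(c1,p1,c2,p2):
    o1,d1=ray(c1,p1);o2,d2=ray(c2,p2)
    A=np.stack([d1,-d2],1);t=np.linalg.lstsq(A,o2-o1,rcond=None)[0]
    a=o1+t[0]*d1;b=o2+t[1]*d2;return (a+b)/2,np.linalg.norm(a-b)
def proj(c,P):
    T=np.linalg.inv(np.array(c["pose"]));q=np.array(c["camera_matrix"])@(T[:3,:3]@np.asarray(P,float)+T[:3,3]);return q[:2]/q[2]
E
python3 - <<'E'
from h import *
a=cv2.imread("pics/scene0.png")[160:250,170:410];b=cv2.imread("pics/side0.png")[125:285,225:465]
a=cv2.resize(a,None,fx=3.2,fy=3.2,interpolation=2)[:, :768];b=cv2.resize(b[:95],None,fx=3.2,fy=3.2,interpolation=2)
cv2.imwrite("pics/crop.png",np.vstack([a,b]))
S=optics.get_calibration("scene");D=optics.get_calibration("side")
print("refill top",tri(S,(263,193),D,(353,164)))
print("diff",plane(S,(375,204),45),plane(D,(289,250),45))
E
```

```text
refill top (array([ 588.27, -137.02,  123.04]), np.float64(4.69472724588604))
diff [555.97 200.04  45.  ] [534.78 195.66  45.  ]
```

View pics/crop.png

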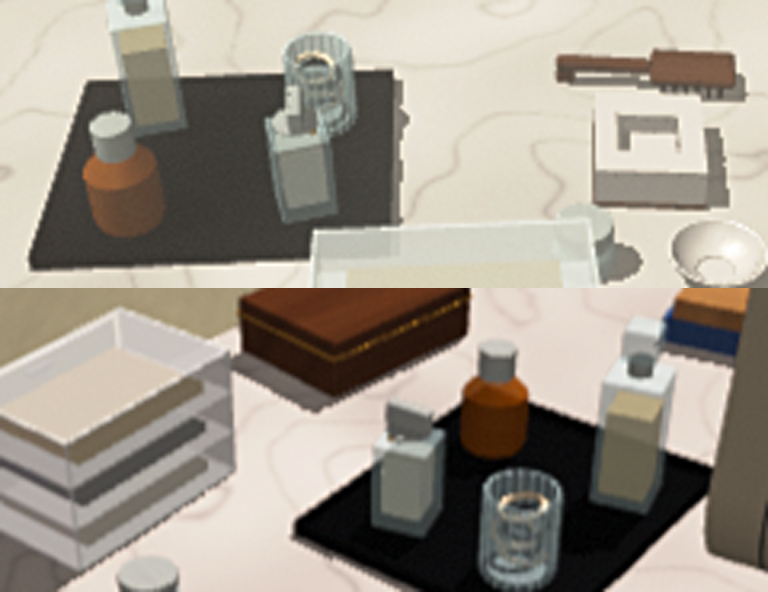

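The crop confirms it. The object at scene (264,210) / side (352,183) is the short square glass with a cream core and a flat metal wing, so it is the refill. The tall bottle has a square glass stopper. The tumbler stands just behind the refill, on the robot's side.

```bash
python3 - <<'E'
from h import *
from scipy.spatial.transform import Rotation as R
s=sensors.sense();M=R.from_euler('xyz',s["tcp_rot"],degrees=True).as_matrix()
c=optics.get_calibration("wrist");T=np.array(c["pose"])
print(c["camera_matrix"],M.T@(T[:3,3]-s["tool_pos"]),M.T@T[:3,:3])
print("to (560,-110,330):",M.T@(np.array([560,-110,330])-s["tool_pos"]))
E
```

```text
[[325.85   0.   320.59]
 [  0.   325.85 197.84]
 [  0.     0.     1.  ]] [  70.69    0.16 -141.81] [[-0.   -0.96 -0.28]
 [ 1.    0.   -0.  ]
 [ 0.   -0.28  0.96]]
to (560,-110,330): [ 517.57 -359.28  -98.98]
```

Emit:
apply_moves(targets=[[0,0,-33,0,0,0,0],[0,0,-33,0,0,0,0],[0,0,-34,0,0,0,0],[36.5,-32.3,0,0,0,0,0],[36.5,-32.3,0,0,0,0,0],[36.5,-32.3,0,0,0,0,0],[36.5,-32.3,0,0,0,0,0],[36.5,-32.3,0,0,0,0,0],[36.5,-32.3,0,0,0,0,0],[36.5,-32.3,0,0,0,0,0],[36.5,-32.3,0,0,0,0,0],[36.5,-32.3,0,0,0,0,0],[36.5,-32.3,0,0,0,0,0],[36.5,-32.3,0,0,0,0,0],[36.5,-32.3,0,0,0,0,0],[36.5,-32.3,0,0,0,0,0],[36.5,-32.3,0,0,0,0,0],[36.5,-32.3,0,0,0,0,0],[0,0,0,0,0,0.12,0],[0,0,0,0,0,0.12,0]])

```text
time: 2.6
tool_pos: [559.2, 19.3, 330.3]
tcp_rot: [-180.0, 0.1, -0.1]
ft_force: [-0.2, -0.8, -0.3]
finger_gap: 85.0
grip_force: 0.0
```

Emit:
apply_moves(targets=[[0,0,0,0,0,0,0],[0,0,0,0,0,0,0]])

```text
time: 2.85
tool_pos: [559.1, 18.3, 331.0]
tcp_rot: [-180.0, 0.0, 0.2]
ft_force: [0.4, -0.2, 0.1]
finger_gap: 85.5
grip_force: 0.0
```

```bash
python3 - <<'E'
from h import *
s=sensors.sense();print(s["time"],s["tool_pos"],s["tcp_rot"],s["joint_pos"])
c=optics.get_calibration("wrist");im=optics.snapshot("wrist");cv2.imwrite("pics/w1.png",im[:,:,::-1])
import json;json.dump({k:np.array(v).tolist() for k,v in c.items()},open("w1.json","w"))
E
```

```text
2.85 [559.12  18.26 331.04] [-180.      0.02    0.18] [-3.38  0.07 82.68 -0.   97.27 86.44]
```

View pics/w1.png

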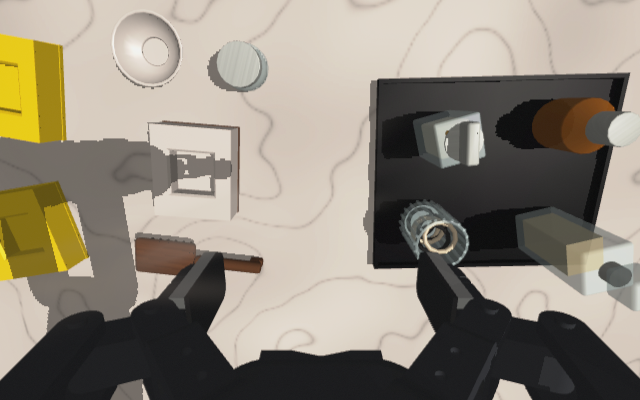

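The wrist view shows the refill glass at about (455,138) with the wing at (471,143) running near image-vertical. The tumbler is at (438,235), the flask at right and the diffuser well at (193,172). Next I'll rectify the geometry and get close-up looks.

```bash
python3 - <<'E'
from h import *
import json
c=json.load(open("w1.json"))
print("wingtop",plane(c,(471,143),131))
print("well",[plane(c,p,45)[:2] for p in [(171,151),(214,151),(214,193),(171,193)]])
print("diff corners",[plane(c,p,45)[:2] for p in [(149,123),(240,127),(237,219),(151,213)]])
im=cv2.imread("pics/w1.png")
a=cv2.resize(im[85:185,390:520],None,fx=4.5,fy=4.5,interpolation=2)[:450]
print(a.shape)
E
```

```text
wingtop [ 589.44 -138.09  131.  ]
well [array([567.49, 215.15]), array([567.68, 158.62]), array([510.39, 163.73]), array([510.18, 222.39])]
diff corners [array([603.33, 238.85]), array([598.69, 122.4 ]), array([472.83, 134.97]), array([481.24, 253.83])]
(450, 585, 3)
```

Emit:
apply_moves(targets=[[2.5,26,10,0,0,0,0],[2.5,26,15,0,0,0,0],[2.5,26,15,0,0,0,0],[2.5,26,15,0,0,0,0],[2.5,26,15,0,0,0,0],[2.5,26,10,0,0,0,0],[0,0,0,0,0,0,0],[0,0,0,0,0,0,0]])

```text
time: 3.9
tool_pos: [574.4, -137.3, 251.6]
tcp_rot: [-180.0, -0.0, 0.1]
ft_force: [0.5, 0.4, -0.1]
finger_gap: 85.4
grip_force: 0.0
```

```bash
python3 - <<'E'
from h import *
s=sensors.sense();print(s["time"],s["tool_pos"],s["tcp_rot"],s["joint_pos"])
c=optics.get_calibration("wrist");im=optics.snapshot("wrist");cv2.imwrite("pics/w2.png",im[:,:,::-1])
import json;json.dump({k:np.array(v).tolist() for k,v in c.items()},open("w2.json","w"))
E
```

```text
3.9 [ 574.41 -137.33  251.63] [-179.98   -0.02    0.07] [-18.43   5.56  85.21   0.02  89.22  71.5 ]
```

View pics/w2.png

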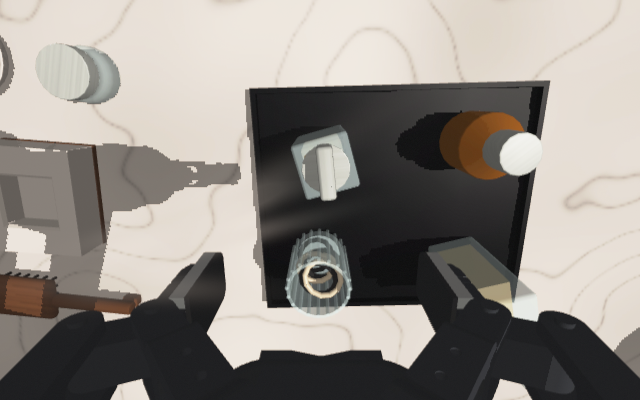

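The refill's glass is at about (325,163), turned roughly 15° in the image, with the wing at (326,172). The tumbler at (319,275) stands behind it. I'll enlarge this to pick the glass-top corners.

```bash
python3 - <<'E'
from h import *
im=cv2.imread("pics/w2.png")
cv2.imwrite("pics/c2.png",cv2.resize(im[115:210,275:375],None,fx=6,fy=6,interpolation=2))
E
```

```text
(no output)
```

View pics/c2.png

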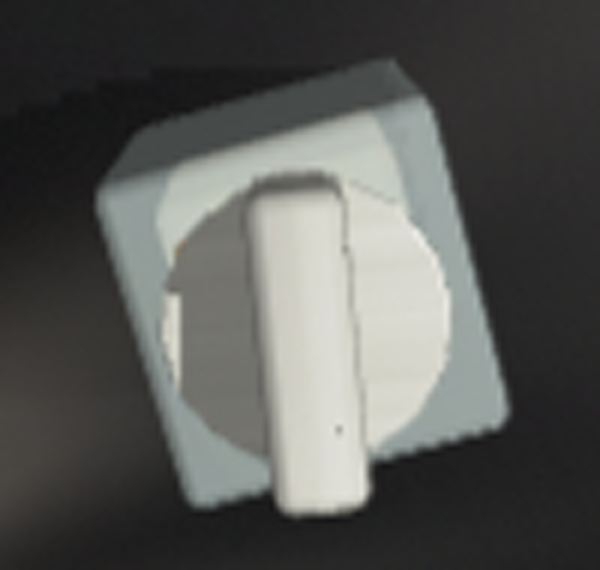

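```bash
python3 - <<'E'
from h import *
import json
c=json.load(open("w2.json"))
f=lambda p,z:plane(c,(275+p[0]/6,115+p[1]/6),z)[:2]
def quad(Q,z):
    Q=np.array([f(p,z) for p in Q]);print(Q.mean(0),np.linalg.norm(np.roll(Q,-1,0)-Q,axis=1),[np.degrees(np.arctan2(*(v[::-1]))) for v in np.roll(Q,-1,0)-Q])
quad([(97,195),(433,100),(510,422),(190,508)],96)
quad([(248,190),(335,190),(370,505),(282,512)],131)
quad([(97,195),(433,100),(510,422),(190,508)],94)
S=sensors.sense();print(S["tool_pos"],S["tcp_rot"])
E
```

```text
[ 587.85 -142.44] [52.59 51.37 52.27 51.37] [np.float64(-74.29159393116012), np.float64(-165.03753502987175), np.float64(105.71003572031017), np.float64(15.314677662170718)]
[ 588.65 -142.16] [11.64 44.27 12.37 45.22] [np.float64(-89.92425404156504), np.float64(-173.07285343182963), np.float64(94.84240625816713), np.float64(5.904878061961572)]
[ 587.47 -142.47] [52.94 51.72 52.63 51.72] [np.float64(-74.29159393116011), np.float64(-165.03753502987178), np.float64(105.71003572031015), np.float64(15.314677662170718)]
[ 574.58 -137.06  251.92] [-179.99   -0.04    0.09]
```

Emit:
apply_moves(targets=[[13.6,4.6,0,0,0,-0.134,0],[0,0,0,0,0,-0.134,0],[0,0,25,0,0,0,0],[0,0,30,0,0,0,0],[0,0,30,0,0,0,0],[0,0,30,0,0,0,0],[0,0,25,0,0,0,0],[0,0,20,0,0,0,0],[0,0,15,0,0,0,0],[0,0,10,0,0,0,0],[0,0,0,0,0,0,0],[0,0,0,0,0,0,0]], force=40)

```text
time: 5.45
tool_pos: [588.6, -142.4, 67.2]
tcp_rot: [180.0, -0.1, 15.4]
ft_force: [-0.2, 0.2, 0.0]
finger_gap: 85.5
grip_force: 0.0
```

Emit:
apply_moves(targets=[[0,0,0,0,0,0,0.2],[0,0,0,0,0,0,0.25],[0,0,0,0,0,0,0.3],[0,0,0,0,0,0,0.35],[0,0,0,0,0,0,0.4],[0,0,0,0,0,0,0.5],[0,0,0,0,0,0,0.6],[0,0,0,0,0,0,0.6]])

```text
time: 6.45
tool_pos: [588.2, -142.1, 66.5]
tcp_rot: [180.0, -0.0, 15.4]
ft_force: [-0.4, 1.8, 3.8]
finger_gap: 53.1
grip_force: 43.6
```

Emit:
apply_moves(targets=[[0,0,-8,0,0,0,0.6],[0,0,-16,0,0,0,0.6],[0,0,-22,0,0,0,0.6],[0,0,-22,0,0,0,0.6],[0,0,-20,0,0,0,0.6],[0,0,-12,0,0,0,0.6],[0,0,0,0,0,-0.133,0.6],[0,0,0,0,0,-0.133,0.6],[0,0,0,0,0,-0.133,0.6],[0,0,0,0,0,-0.133,0.6],[0,0,0,0,0,-0.133,0.6],[0,0,0,0,0,-0.133,0.6],[0,0,0,0,0,-0.133,0.6],[0,0,0,0,0,-0.133,0.6],[0,0,0,0,0,-0.133,0.6]])

```text
time: 8.32
tool_pos: [587.6, -142.1, 166.0]
tcp_rot: [-179.9, -0.0, 84.2]
ft_force: [-0.6, -0.2, -4.1]
finger_gap: 53.5
grip_force: 42.9
```

Emit:
apply_moves(targets=[[14,-5,0,0,0,0,0.6],[27,-9,0,0,0,0,0.6],[29,-9,0,0,0,0,0.6],[30,-10,0,0,0,0,0.6],[30,-10,0,0,0,0,0.6],[30,-10,0,0,0,0,0.6],[30,-10,0,0,0,0,0.6],[20,-6,0,0,0,0,0.6],[10,-3,0,0,0,0,0.6],[0,0,0,0,0,0,0.6],[0,0,0,0,0,0,0.6]])

```text
time: 9.7
tool_pos: [539.5, 83.6, 166.3]
tcp_rot: [180.0, 0.0, 83.9]
ft_force: [0.5, -0.4, -4.1]
finger_gap: 53.7
grip_force: 43.1
```

```bash
python3 - <<'E'
from h import *
s=sensors.sense();print(s["time"],s["tool_pos"],s["tcp_rot"],s["joint_pos"],s["finger_gap"])
c=optics.get_calibration("wrist");im=optics.snapshot("wrist");cv2.imwrite("pics/w3.png",im[:,:,::-1])
import json;json.dump({k:np.array(v).tolist() for k,v in c.items()},open("w3.json","w"))
E
```

```text
9.7 [539.53  83.61 166.31] [180.     0.02  83.93] [ 3.44  1.4  98.51 -0.02 80.08  9.52] 53.6827819680029
```

View pics/w3.png

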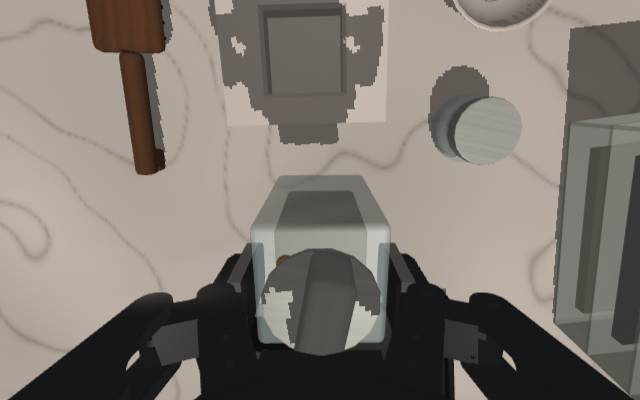

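The well mouth is at about (260–347, 3–97) just ahead, with the refill held at (320,260) below it. I'll enlarge the well.

```bash
python3 - <<'E'
from h import *
im=cv2.imread("pics/w3.png")
g=cv2.convertScaleAbs(im[0:130,210:400],alpha=1.5)
cv2.imwrite("pics/c3.png",cv2.resize(g,None,fx=4,fy=4,interpolation=2))
E
```

```text
(no output)
```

View pics/c3.png

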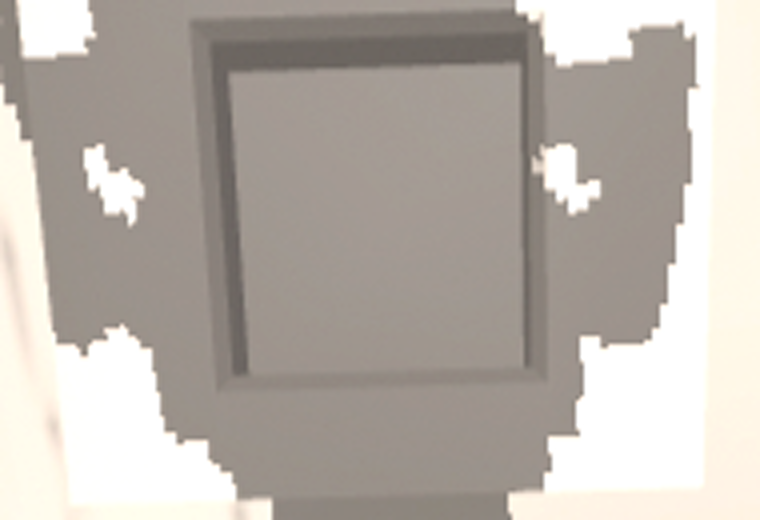

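```bash
python3 - <<'E'
from h import *
import json
c=json.load(open("w3.json"))
f=lambda p,z:plane(c,(210+p[0]/4,p[1]/4),z)[:2]
def quad(Q,z):
    Q=np.array([f(p,z) for p in Q]);V=np.roll(Q,-1,0)-Q
    print(Q.mean(0),np.linalg.norm(V,axis=1),np.degrees(np.arctan2(V[:,1],V[:,0])))
quad([(192,20),(540,8),(547,382),(217,391)],45)
quad([(212,42),(526,30),(527,370),(234,377)],42)
quad([(230,72),(520,63),(524,370),(248,377)],20)
a,b=f((70,500),45),f((705,487),45);print("edge",b-a,np.degrees(np.arctan2(*(b-a)[::-1])))
g=lambda u,v,z:plane(c,(u,v),z)[:2]
print("refill underside",g(282,176,106),g(362,177,106))
print("glass top corners", g(251,230,196),g(389,230,196))
E
```

```text
[537.38 191.88] [62.39 63.89 63.67 63.62] [ -4.34 -93.67 175.41  85.18]
[537.34 191.73] [57.18 58.81 57.02 58.18] [ -4.14 -94.86 175.22  85.3 ]
[537.43 191.94] [57.51 57.88 58.15 57.67] [ -4.5  -94.29 175.3   85.07]
edge [124.77 -10.77] -4.931271342449497
refill underside [517.16 112.63] [567.52 106.63]
glass top corners [515.95 112.26] [566.59 106.88]
```

Emit:
apply_moves(targets=[[10,-1.4,0,0,0,0,0.6],[20,-2,0,0,0,0,0.6],[25,-3,0,0,0,0,0.6],[25,-3,0,0,0,0,0.6],[18,-2,0,0,0,0,0.6],[9.4,-2,0,0,0,-0.0255,0.6],[0,0,15,0,0,0,0.6],[0,0,20,0,0,0,0.6],[0,0,13,0,0,0,0.6],[0,0,5,0,0,0,0.6],[0,0,0,0,0,0,0.6],[0,0,0,0,0,0,0.6]])

```text
time: 11.25
tool_pos: [538.0, 192.4, 114.1]
tcp_rot: [179.9, -0.0, 85.4]
ft_force: [-0.6, 0.3, -3.5]
finger_gap: 53.6
grip_force: 43.1
```

```bash
python3 - <<'E'
from h import *
for i in range(1): s=sensors.sense();print(s["time"],s["tool_pos"],s["tcp_rot"],s["ft_force"],s["wrist_torque"])
for n in("scene","side"):
    im=optics.snapshot(n);cv2.imwrite(f"pics/{n}1.png",im[:,:,::-1])
a=cv2.imread("pics/scene1.png")[130:230,310:430];b=cv2.imread("pics/side1.png")[160:290,220:350]
cv2.imwrite("pics/c4.png",np.hstack([cv2.resize(a,(400,400)),cv2.resize(b,(400,400))]))
s=sensors.sense();print(s["time"],s["tool_pos"],s["tcp_rot"])
E
```

```text
11.25 [537.97 192.41 114.06] [179.93  -0.02  85.43] [-0.6   0.3  -3.49] [ 0.05 -0.01 -0.04]
11.35 [538.   192.5  114.18] [179.92  -0.03  85.44]
```

Emit:
apply_moves(targets=[[0,-0.4,3,0,0,0,0.6],[0,0,3,0,0,0,0.6],[0,0,3,0,0,0,0.6],[0,0,3,0,0,0,0.6],[0,0,3,0,0,0,0.6],[0,0,3,0,0,0,0.6]])

```text
time: 12.1
tool_pos: [537.0, 192.4, 95.0]
tcp_rot: [-180.0, 0.0, 85.4]
ft_force: [-0.3, 0.2, -3.6]
finger_gap: 53.3
grip_force: 43.1
```

Emit:
apply_moves(targets=[[0,0,3,0,0,0,0.6],[0,0,3,0,0,0,0.6],[0,0,3,0,0,0,0.6],[0,0,1.5,0,0,0,0.6],[0,0,0,0,0,0,0.6]])

```text
time: 12.72
tool_pos: [536.9, 192.4, 84.6]
tcp_rot: [-180.0, 0.0, 85.4]
ft_force: [-0.1, 0.3, -4.0]
finger_gap: 53.5
grip_force: 43.1
```

Emit:
apply_moves(targets=[[0,0,1,0,0,0,0.6],[0,0,1,0,0,0,0.6],[0,0,1,0,0,0,0.6],[0,0,0,0,0,0,0.6]])

```text
time: 13.22
tool_pos: [536.9, 192.4, 81.7]
tcp_rot: [-180.0, 0.0, 85.4]
ft_force: [1.1, 0.4, -4.0]
finger_gap: 53.5
grip_force: 43.1
```

Emit:
apply_moves(targets=[[0,0,0.7,0,0,0,0.6],[0,0,0.7,0,0,0,0.6],[0,0,0,0,0,0,0.6]])

```text
time: 13.6
tool_pos: [537.0, 192.5, 80.5]
tcp_rot: [180.0, -0.0, 85.4]
ft_force: [-1.2, -0.5, -2.2]
finger_gap: 53.6
grip_force: 43.2
```

Contact with the floor is starting at the expected height (TCP about 80.4). I'll go a touch more and then open.

Emit:
apply_moves(targets=[[0,0,0.6,0,0,0,0.6],[0,0,0,0,0,0,0.6]])

```text
time: 13.85
tool_pos: [537.1, 192.5, 80.5]
tcp_rot: [180.0, -0.0, 85.4]
ft_force: [-4.8, -1.5, 6.3]
finger_gap: 53.3
grip_force: 44.0
```

Emit:
apply_moves(targets=[[0,0,0,0,0,0,0.3],[0,0,0,0,0,0,0.25],[0,0,0,0,0,0,0.15],[0,0,0,0,0,0,0],[0,0,0,0,0,0,0],[0,0,0,0,0,0,0]])

```text
time: 14.6
tool_pos: [537.0, 192.4, 79.8]
tcp_rot: [180.0, -0.0, 85.4]
ft_force: [-0.3, 1.0, -0.5]
finger_gap: 85.3
grip_force: 0.0
```

Emit:
apply_moves(targets=[[0,0,-15,0,0,0,0],[0,0,-25,0,0,0,0],[0,0,-30,0,0,0,0],[0,0,-30,0,0,0,0],[0,0,-20,0,0,0,0],[0,0,0,0,0,0,0],[0,0,0,0,0,0,0]])

```text
time: 15.48
tool_pos: [536.4, 192.2, 198.6]
tcp_rot: [-179.9, 0.0, 85.4]
ft_force: [-0.2, 0.7, -0.2]
finger_gap: 85.3
grip_force: 0.0
```

```bash
python3 - <<'E'
from h import *
s=sensors.sense();print(s["time"],s["tool_pos"],s["tcp_rot"],s["joint_pos"])
c=optics.get_calibration("wrist");im=optics.snapshot("wrist")[:,:,::-1];cv2.imwrite("pics/w4.png",im)
import json;json.dump({k:np.array(v).tolist() for k,v in c.items()},open("w4.json","w"))
u,v=proj(c,[537,192.4,130]).astype(int);print(u,v)
x0,y0=max(u-70,0),max(v-70,0);print(x0,y0)
cv2.imwrite("pics/c5.png",cv2.resize(np.ascontiguousarray(im[y0:y0+140,x0:x0+140]),None,fx=4.2,fy=4.2,interpolation=2))
E
```

```text
15.475 [536.42 192.23 198.62] [-179.91    0.03   85.44] [14.56  3.89 92.52 -0.   83.69 19.12]
322 211
252 141
```

View pics/c5.png

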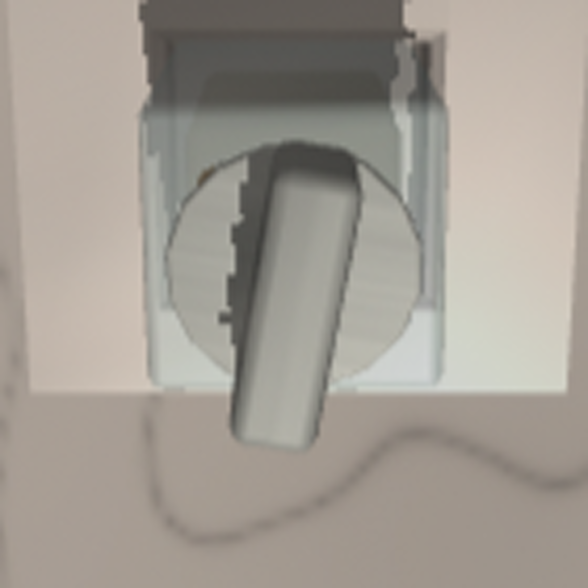

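The refill is seated upright in the well, with the wing about 10° clockwise of the glass. Next I'll compute the wing pose.

```bash
python3 - <<'E'
from h import *
import json
c=json.load(open("w4.json"))
f=lambda p,z:plane(c,(252+p[0]/4.2,141+p[1]/4.2),z)[:2]
def quad(Q,z):
    Q=np.array([f(p,z) for p in Q]);V=np.roll(Q,-1,0)-Q
    print(Q.mean(0),np.linalg.norm(V,axis=1),np.degrees(np.arctan2(V[:,1],V[:,0])))
quad([(275,180),(360,190),(315,450),(232,440)],145)
quad([(142,105),(447,107),(438,385),(152,383)],110)
E
```

```text
[536.63 193.7 ] [12.6  42.25 13.02 42.14] [ -11.43 -103.26  168.02   76.16]
[536.73 194.17] [52.02 50.99 51.77 50.97] [ -4.91 -94.52 175.07  85.76]
```

Emit:
apply_moves(targets=[[1.2,0.2,0,0,0,0.157,0],[0,0,15,0,0,0,0],[0,0,22,0,0,0,0],[0,0,20,0,0,0,0],[0,0,11,0,0,0,0],[0,0,5,0,0,0,0],[0,0,0,0,0,0,0.3],[0,0,0,0,0,0,0.5],[0,0,0,0,0,0,0.6]], force=60)

```text
time: 16.65
tool_pos: [537.8, 193.7, 127.6]
tcp_rot: [179.9, -0.0, 76.5]
ft_force: [-0.9, -0.4, 1.0]
finger_gap: 34.2
grip_force: 0.0
```

Emit:
apply_moves(targets=[[0,0,0,0,0,0,0.7],[0,0,0,0,0,0,0.8],[0,0,0,0,0,0,0.85],[0,0,0,0,0,0,0.9],[0,0,0,0,0,0,1],[0,0,0,0,0,0,1],[0,0,0,0,0,0,1]])

```text
time: 17.52
tool_pos: [537.4, 193.6, 127.1]
tcp_rot: [180.0, -0.0, 76.5]
ft_force: [-1.9, 0.0, 5.8]
finger_gap: 12.5
grip_force: 60.1
```

Emit:
apply_moves(targets=[[0,0,0,0,0,0.06,1],[0,0,0,0,0,0.06,1],[0,0,0,0,0,0.06,1],[0,0,0,0,0,0.06,1],[0,0,0,0,0,0.06,1],[0,0,0,0,0,0.06,1],[0,0,0,0,0,0.06,1]])

```text
time: 18.4
tool_pos: [537.6, 193.7, 127.1]
tcp_rot: [180.0, -0.0, 52.3]
ft_force: [-0.7, 0.3, 4.3]
finger_gap: 12.7
grip_force: 59.9
```

Emit:
apply_moves(targets=[[0,0,0,0,0,0.06,1],[0,0,0,0,0,0.06,1],[0,0,0,0,0,0.06,1],[0,0,0,0,0,0.06,1],[0,0,0,0,0,0.06,1],[0,0,0,0,0,0.06,1],[0,0,0,0,0,0.06,1],[0,0,0,0,0,0.06,1],[0,0,0,0,0,0,1]])

```text
time: 19.52
tool_pos: [537.6, 193.7, 127.1]
tcp_rot: [180.0, -0.0, 24.9]
ft_force: [-0.5, -0.6, 3.9]
finger_gap: 12.1
grip_force: 59.9
```

```bash
python3 - <<'E'
from h import *
s=sensors.sense();print(s["time"],s["tool_pos"],s["tcp_rot"],s["ft_force"],s["wrist_torque"],s["finger_gap"],s["joint_pos"])
E
```

```text
19.525 [537.64 193.66 127.12] [179.99  -0.05  24.9 ] [-0.47 -0.59  3.89] [-0.01  0.1  -0.03] 12.063304761092065 [14.67  7.21 96.65 -0.   76.09 79.77]
```

Turned to about 1.06 rad with the torque near zero, so the cap has passed its detent. I'll release it, rise and verify.

Emit:
apply_moves(targets=[[0,0,0,0,0,0,0.7],[0,0,0,0,0,0,0.4],[0,0,0,0,0,0,0],[0,0,0,0,0,0,0],[0,0,0,0,0,0,0],[0,0,-15,0,0,0,0],[0,0,-25,0,0,0,0],[0,0,-30,0,0,0,0],[0,0,-15,0,0,0,0],[0,0,0,0,0,0,0],[0,0,0,0,0,0,0]])

```text
time: 20.9
tool_pos: [536.7, 193.4, 210.6]
tcp_rot: [-180.0, 0.1, 24.9]
ft_force: [-0.3, 0.3, -0.4]
finger_gap: 85.3
grip_force: 0.0
```

```bash
python3 - <<'E'
from h import *
s=sensors.sense();print(s["time"],s["tool_pos"],s["tcp_rot"],s["ft_force"])
c=optics.get_calibration("wrist");im=optics.snapshot("wrist")[:,:,::-1]
import json;json.dump({k:np.array(v).tolist() for k,v in c.items()},open("w5.json","w"))
sc=optics.snapshot("scene")[:,:,::-1]
a=np.ascontiguousarray(im[130:290,220:420]);b=np.ascontiguousarray(sc[135:260,170:430])
cv2.imwrite("pics/c6.png",np.vstack([cv2.resize(a,None,fx=2,fy=2,interpolation=2).copy() if 0 else cv2.copyMakeBorder(cv2.resize(a,None,fx=2,fy=2,interpolation=2),0,0,0,120,0),cv2.resize(b,(520,250),interpolation=2)]))
E
```

```text
20.9 [536.69 193.44 210.6 ] [-179.98    0.09   24.88] [-0.3   0.35 -0.45]
```

View pics/c6.png

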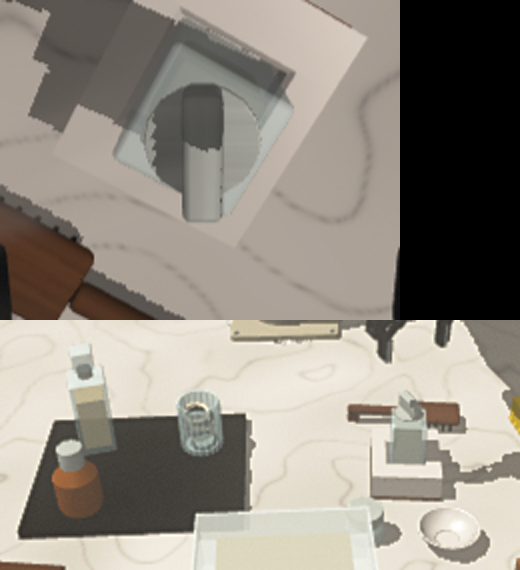

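The refill is seated upright, the wing is about 60° clockwise of the glass (about 1.05 rad, past 0.93), and the bystanders are in place. I'm handing in.

```bash
python3 -c "
from bench import r
print(r.hand_in())"
```

```text
the job is handed in; nothing more can be done
None
```

Job handed in at about 21 s of the 64 s allowed: the refill is seated upright in the white diffuser's well, the cap is turned clockwise to about 1.05 rad (past its detent), and the last pictures show nothing else moved.

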